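# Pack out a cassette press with filler plates and hold it closed

## Robot

A 6-joint arm with a two-finger parallel gripper is mounted at the origin on a cart in front of the work surface, level with it; the furniture and walls round the work are solid. World frame = base frame: x ahead of the robot, y to its left, z up, the work surface at z = 0. Lengths are in m, angles in rad, forces in N, time in s.
With the tool pointing down it reaches from about 0.375 to 0.825 m from the base axis. Payload 5.5 kg.
Tool frame: the origin (TCP) lies on the centre line of the jaws, within the pads' length; the fingertips stand arm.tcp_to_tips ahead of it and the grasp point (between the pads) lies 2 mm behind it (arm.tcp_to_tips is the distance from the TCP to the fingertips, in m); z points along the fingers, y is the line along which they close (so a half turn about z gives the same grasp; the last joint's range is limited). The gripper opens to 85 mm and grips with 20 to 120 N. Pads are 22 mm wide; open, the fingers measure 114 mm over their backs; the gripper's body (76 mm by 85 mm) begins 54 mm behind the grasp point. The pads swing forward as they close: fully open they stand 13 mm farther back than shut.
Start: joints at [1.291, 0.314, -0.047, 1.21, 0, 1.571], TCP at [0.166, 0.577, 0.248] pointing down, gripper open.
Joint ranges: [-2.67, 2.67], [-0.69, 1.73], [-1.03, 1.25], [-2.08, 2.16], [-1.42, 1.45], [-3.14, 3.14]. Speed limits (rad/s): [2.39, 2.39, 3.01, 3.14, 3.14, 3.14].

## Interface

Orientations are given as [roll, pitch, yaw] about the fixed x, y, z axes, in that order (R = Rz(yaw) Ry(pitch) Rx(roll)).
In Python, from workcell import arm, optics, status, hand_in gives the robot as it stands (arm), with the cameras (optics), the readings (status) and the job as plain functions.
- The arm moves only by the shell command python3 nudge.py 'ROWS'. ROWS is a JSON list of rows, 1 to 5 of them, each an object with the fields finger_gap (the finger opening in m), trans (a list: dx, dy, dz in m), r (a list: a rotation vector rx, ry, rz in rad); a field left out counts as zero (the opening has to be given); each row shifts and turns the commanded pose from where the row before left it, along the tool's axes as they then stand; what a row does not reach is not made up. A row lasts 1/10 s, in which the tool goes at most 0.05 m and 0.15 rad, less where a joint would pass 70% of its speed; a pose out of reach is approached as far as the arm can. The fingers move at their own pace and stop on an object; the grip force is fixed at half the most. Time passes only in rows, so rows that do not move let the fingers close. It prints the time, the measured TCP pose, the force, the opening and the grip force at its end. Input that does not fit is refused with a message, and nothing moves.
- status.observe(): the state, without advancing time (a new reading comes with each control period).
- optics.get_image(name): name is "side" or "top"; returns a dict with "frame" (384x512x3 uint8, red, green, blue), "fovy" (degrees; the focal length in pixels is half the picture's height over the tangent of half this angle, whatever the lens; pixels are square), "cx", "cy" (the principal point, pixels), "eye" and "attitude" of the camera in the world. Camera axes: x right, y up, looking along -z (the intrinsics and any distortion apply to the point x, -y, -z); pixel columns grow to the right and rows downward; lengths in m; the calibration is good to about 2 mm. A picture is of the moment at which its call begins. There is no depth.
- hand_in(): hands the job in; it is judged then, once.
The state is a dict: "clock": time; "qpos": joint angles; "joint_velocities": joint speeds; "tau": joint torques, N m; "tcp_pos": TCP position; "tool_rot": TCP orientation; "force": force on the tool from outside, world axes, zero at the start; "ft_torque": the same for the moment, N m; "grip_width": finger opening in m; "grip_force": force on a finger pad.
Only numpy, scipy, OpenCV 4.12 (cv2) and the standard library are available. Lean on these libraries where they do the work, as an engineer would, in place of code of your own. Each camera call takes 0.05 s, during which the arm holds its last target. There are 200 camera calls.

## Task

The cassette in the press must be clamped, but the spring-loaded pressure plate runs out of travel before it reaches it. Take filler plates from the white stand, one at a time by their tabs, and stand them upright side by side in the gap between pressure plate and cassette until the plate can close on the pack; then push the black grip until you feel the pack go tight, and finish while still holding the grip and pressing firmly (some 15 N), so that a colleague can pin it. Leave unused filler plates standing in the stand and do not disturb the other things on the bench.

Things in the scene. Friction and masses are not known exactly. Their poses are not given: they have to be found in the camera images.
- press_frame: Cassette press fixed to the bench. Origin on the bench midway between its 2 guide rods (10 mm thick, 106 mm apart, 40 mm high), below plate_face at rest; +x: pressing direction, to the cassette. Base plate x -0.115 to 0.157, 132 mm wide, top 12 mm above the bench. A filler plate goes between the rods (3 mm free each side), thickness along x, origin at y 0, z 0.012.
- plate_face (a point): Middle (40 mm above the bench) of the inner face of the aluminium pressure plate, 96 mm wide, 12 mm thick, top 76 mm above the bench. It slides on the rods.
- grip_top (a point): Top centre, 105 mm above the bench, of the upright black round grip, 24 mm thick, free down to 52 mm above the bench, on the pressure plate's push rod, 92 mm behind plate_face. Pushing it towards the cassette moves the pressure plate. Rod, spring housing and front bracket between grip and plate are at most 58 mm high.
- pressure_plate (a joint): Travel of the pressure plate and its grip towards the cassette: 0 (fully back, as at the start) to 0.017 m (end stop). A return spring draws it back with 1.8 N at 0, 3.9 N at the end stop.
- cassette_face (a point): Middle (40 mm above the bench) of the face towards the pressure plate of the steel cassette (88 mm wide, top 69 mm above the bench, clip tops 72). It is clipped to the backing plate (78 mm high), which is locked on the rods in another place each time and does not give: gap from plate_face 30 to 51 mm with the pressure plate back.
- backing_plate (a joint): Where the backing plate with its cassette is locked: 0.001 to 0.022 m from its rearmost place towards the pressure plate; gap at rest = 0.052 m minus this. Not to be moved.
- stand: White stand fixed to the bench, 156 x 108 mm, four slots along its x axis (at x -0.048, -0.016, 0.016, 0.048), slot floor 6 mm above the bench, teeth 31 mm high. A filler plate stands in each, thickness along the stand's x, width along its y. Origin on the bench below its centre.
- filler_1: Blue filler plate, 12 mm thick, 0.11 to 0.22 kg, on edge: lower part 90 mm wide, 60 mm high, above it a centred tab 40 mm wide reaching 60 to 100 mm above its underside. Grip the tab from above across its 40 mm, fingertips above the 60 mm shoulders. Origin: centre of its underside; x through the thickness, y along the width, z up.
- filler_2: Blue filler plate, 12 mm thick, 0.11 to 0.22 kg, on edge: lower part 90 mm wide, 60 mm high, above it a centred tab 40 mm wide reaching 60 to 100 mm above its underside. Grip the tab from above across its 40 mm, fingertips above the 60 mm shoulders. Origin: centre of its underside; x through the thickness, y along the width, z up.
- filler_3: Blue filler plate, 12 mm thick, 0.11 to 0.22 kg, on edge: lower part 90 mm wide, 60 mm high, above it a centred tab 40 mm wide reaching 60 to 100 mm above its underside. Grip the tab from above across its 40 mm, fingertips above the 60 mm shoulders. Origin: centre of its underside; x through the thickness, y along the width, z up.
- filler_4: Blue filler plate, 12 mm thick, 0.11 to 0.22 kg, on edge: lower part 90 mm wide, 60 mm high, above it a centred tab 40 mm wide reaching 60 to 100 mm above its underside. Grip the tab from above across its 40 mm, fingertips above the 60 mm shoulders. Origin: centre of its underside; x through the thickness, y along the width, z up.
- media_bottle: amber glass media bottle with a blue cap, 52 x 53 x 104 mm, standing at the back; bystander, origin under its centre
- oil_vial: small white-capped oil vial, 28 mm across, 57 mm tall, standing at the back; bystander, origin under its centre
- bench_timer: white bench timer, 42 x 66 x 50 mm; bystander, origin under its centre
- cryovial_lying: purple-capped cryovial lying on its side, 14 mm across, 47 mm long; bystander, origin under its centre
- allen_cap: loose black round cap, 41 mm across, 21 mm tall; bystander, origin under its centre

How it is judged:
On the way:
1. a first filler plate stands upright in the gap, let go ((((x of filler_1 in the frame of press_frame between 0.002 and 0.05 m and y of filler_1 in the frame of press_frame between -0.008 and 0.008 m and z of filler_1 in the frame of press_frame between 0.008 and 0.017 m and angle between filler_1's own z axis and vertical below 0.25 rad) and contact force between the fingers and filler_1 below 0.2 N) or ((x of filler_2 in the frame of press_frame between 0.002 and 0.05 m and y of filler_2 in the frame of press_frame between -0.008 and 0.008 m and z of filler_2 in the frame of press_frame between 0.008 and 0.017 m and angle between filler_2's own z axis and vertical below 0.25 rad) and contact force between the fingers and filler_2 below 0.2 N) or ((x of filler_3 in the frame of press_frame between 0.002 and 0.05 m and y of filler_3 in the frame of press_frame between -0.008 and 0.008 m and z of filler_3 in the frame of press_frame between 0.008 and 0.017 m and angle between filler_3's own z axis and vertical below 0.25 rad) and contact force between the fingers and filler_3 below 0.2 N) or ((x of filler_4 in the frame of press_frame between 0.002 and 0.05 m and y of filler_4 in the frame of press_frame between -0.008 and 0.008 m and z of filler_4 in the frame of press_frame between 0.008 and 0.017 m and angle between filler_4's own z axis and vertical below 0.25 rad) and contact force between the fingers and filler_4 below 0.2 N))), for 0.2 s.
At the end, for the whole second after the job is handed in: Fingers press on the grip (over 4 N); over 5 N between pressure plate and a filler plate and between a filler plate and the cassette; plate at rest, over 0.5 mm forward. Every filler plate is upright (0.25 rad), in the gap (8 mm of mid-line) or in the stand (contact force between the fingers and pressure_plate above 4 N and (contact force between pressure_plate and filler_1 above 5 N or contact force between pressure_plate and filler_2 above 5 N or contact force between pressure_plate and filler_3 above 5 N or contact force between pressure_plate and filler_4 above 5 N) and contact force between any of filler_1, filler_2, filler_3, filler_4 and backing_plate above 5 N and value of joint pressure_plate above 0.0005 m and velocity of joint pressure_plate between -0.004 and 0.004 m/s and ((x of filler_1 in the frame of press_frame between 0.002 and 0.05 m and y of filler_1 in the frame of press_frame between -0.008 and 0.008 m and z of filler_1 in the frame of press_frame between 0.008 and 0.017 m and angle between filler_1's own z axis and vertical below 0.25 rad) or (x of filler_1 in the frame of stand between -0.07 and 0.07 m and y of filler_1 in the frame of stand between -0.012 and 0.012 m and z of filler_1 in the frame of stand below 0.012 m and angle between filler_1's own z axis and vertical below 0.25 rad)) and ((x of filler_2 in the frame of press_frame between 0.002 and 0.05 m and y of filler_2 in the frame of press_frame between -0.008 and 0.008 m and z of filler_2 in the frame of press_frame between 0.008 and 0.017 m and angle between filler_2's own z axis and vertical below 0.25 rad) or (x of filler_2 in the frame of stand between -0.07 and 0.07 m and y of filler_2 in the frame of stand between -0.012 and 0.012 m and z of filler_2 in the frame of stand below 0.012 m and angle between filler_2's own z axis and vertical below 0.25 rad)) and ((x of filler_3 in the frame of press_frame between 0.002 and 0.05 m and y of filler_3 in the frame of press_frame between -0.008 and 0.008 m and z of filler_3 in the frame of press_frame between 0.008 and 0.017 m and angle between filler_3's own z axis and vertical below 0.25 rad) or (x of filler_3 in the frame of stand between -0.07 and 0.07 m and y of filler_3 in the frame of stand between -0.012 and 0.012 m and z of filler_3 in the frame of stand below 0.012 m and angle between filler_3's own z axis and vertical below 0.25 rad)) and ((x of filler_4 in the frame of press_frame between 0.002 and 0.05 m and y of filler_4 in the frame of press_frame between -0.008 and 0.008 m and z of filler_4 in the frame of press_frame between 0.008 and 0.017 m and angle between filler_4's own z axis and vertical below 0.25 rad) or (x of filler_4 in the frame of stand between -0.07 and 0.07 m and y of filler_4 in the frame of stand between -0.012 and 0.012 m and z of filler_4 in the frame of stand below 0.012 m and angle between filler_4's own z axis and vertical below 0.25 rad))); the arm keeps its last pose, push and grip.
It fails at once if media bottle is shifted by more than 25 mm (distance of media_bottle from where it was at the start of the episode above 0.025 m).
It fails at once if oil vial is shifted by more than 25 mm (distance of oil_vial from where it was at the start of the episode above 0.025 m).
It fails at once if bench timer is shifted by more than 25 mm (distance of bench_timer from where it was at the start of the episode above 0.025 m).
It fails at once if cryovial lying is shifted by more than 25 mm (distance of cryovial_lying from where it was at the start of the episode above 0.025 m).
It fails at once if allen cap is shifted by more than 25 mm (distance of allen_cap from where it was at the start of the episode above 0.025 m).
It also fails if it takes over 72 s, if anything falls off the work surface, if the arm or the gripper's body presses on something with over 40 N, if the wrist force passes 120 N, or if a joint passes its speed limit or range.

## Working session

There is one attempt and no reset: what is moved stays moved. The work goes in short steps, Python scripts to look and compute and a shell command to move; the robot and the scene stay as the last step left them, time stands still between calls to the robot, and variables do not carry over. Pictures are saved under pics/ and viewed, at most 10 in all, crops included, and the job is handed in when it is done.

```bash
ls; mkdir -p pics
python3 - <<'E'
from workcell import arm, optics, status, hand_in
import cv2
for n in("side","top"):
    d=optics.get_image(n); cv2.imwrite(f"pics/{n}0.png",cv2.resize(d["frame"][:,:,::-1],(800,600),interpolation=cv2.INTER_CUBIC))
    print({k:v for k,v in d.items() if k!="frame"})
print(status.observe(),arm.tcp_to_tips)
E
```

```text
nudge.py
pics
workcell.py
{'fovy': 55.33763326156946, 'cx': 252.2872174619688, 'cy': 189.4102900723216, 'eye': array([ 0.37488934, -1.07758959,  1.07759441]), 'attitude': array([ 0.83369111, -0.01492943, -0.14992514])}
{'fovy': 48.970390637056994, 'cx': 257.12139490925557, 'cy': 191.29720078176686, 'eye': array([ 0.32472915, -0.0572594 ,  1.32298746]), 'attitude': array([ 0.1738395 ,  0.02232302, -1.58475196])}
{'clock': 0.1, 'qpos': array([ 1.29102946e+00,  3.14154909e-01, -4.79509811e-02,  1.21020310e+00,
       -1.76072486e-06,  1.57081250e+00]), 'joint_velocities': array([-4.56515257e-05, -3.05966893e-03,  1.42204135e-03, -8.53689728e-04,
       -1.01150736e-03, -9.71247250e-04]), 'tau': array([ 2.44802126e-03, -5.40768635e+01,  3.40541053e+01,  1.12393813e-02,
        9.35477965e-05, -1.22047567e-05]), 'tcp_pos': array([0.16554661, 0.57620926, 0.24753332]), 'tool_rot': array([-3.14007999e+00,  1.78518383e-06,  2.86180962e+00]), 'force': array([-0.18555518,  0.1100563 , -0.23738695]), 'ft_torque': array([ 0.0216383 , -0.0160844 ,  0.05737965]), 'grip_force': 0.0, 'grip_width': 0.0854866599009889} 0.017
```

View pics/side0.png

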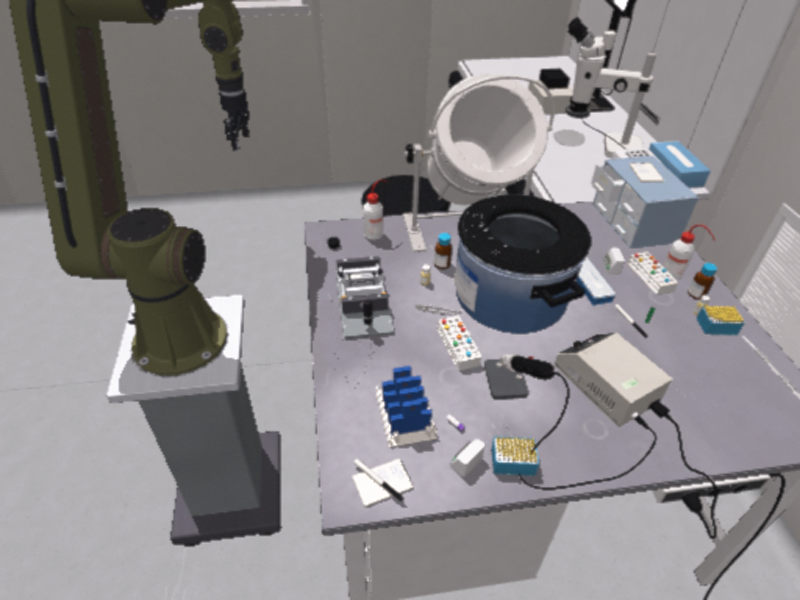

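View pics/top0.png

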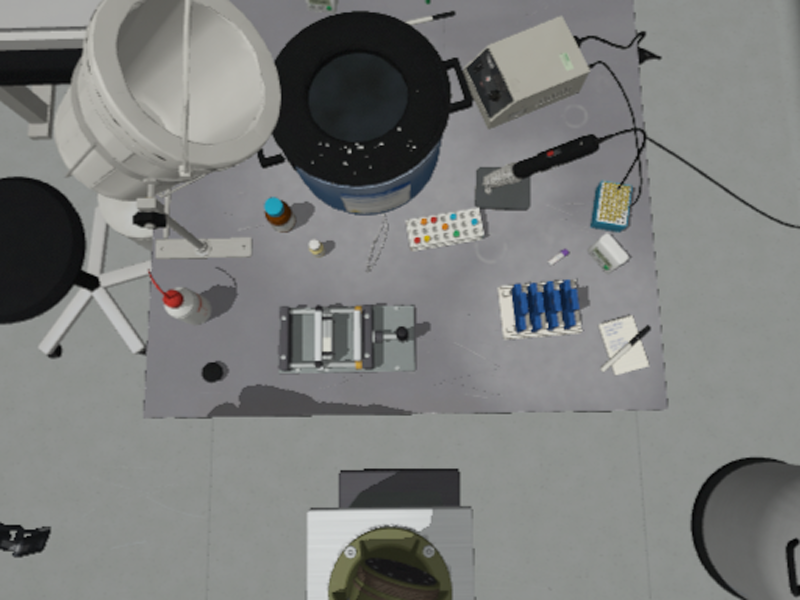

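The side view shows the press at (362,300) and the stand with four blue plates at (405,405). In the top view the press is at (345,340), with its grip at (402,334) on the right, and the stand is at (540,310). So press +x points roughly along world +y. Next I'll enlarge both views.

```bash
cat > h.py <<'E'
import numpy as np, cv2
from scipy.spatial.transform import Rotation as R
from workcell import arm, optics, status, hand_in
def ray(d,u,v):
    f=192/np.tan(np.radians(d["fovy"])/2)
    r=R.from_euler("xyz",d["attitude"]).apply([(u-d["cx"])/f,-(v-d["cy"])/f,-1.]); return np.array(d["eye"]),r
def atz(d,u,v,z):
    e,r=ray(d,u,v); return e+r*(z-e[2])/r[2]
def proj(d,p):
    f=192/np.tan(np.radians(d["fovy"])/2)
    q=R.from_euler("xyz",d["attitude"]).inv().apply(np.atleast_2d(p)-d["eye"])
    return np.c_[d["cx"]+f*q[:,0]/-q[:,2], d["cy"]-f*q[:,1]/-q[:,2]]
def crop(d,u0,v0,w,h,s,pts=None):
    im=cv2.resize(d["frame"][v0:v0+h,u0:u0+w,::-1],None,fx=s,fy=s,interpolation=cv2.INTER_CUBIC)
    for u in range(u0-u0%-10,u0+w,10):
        x=int((u-u0+.5)*s); cv2.line(im,(x,0),(x,8),(0,255,255),1); cv2.putText(im,str(u),(x-10,18),0,.35,(0,255,255),1)
    for v in range(v0-v0%-10,v0+h,10):
        y=int((v-v0+.5)*s); cv2.line(im,(0,y),(8,y),(0,255,255),1); cv2.putText(im,str(v),(10,y+4),0,.35,(0,255,255),1)
    if pts is not None:
        for p in proj(d,pts): cv2.circle(im,tuple(int(t) for t in ((p-[u0,v0]+.5)*s)),2,(0,0,255),-1)
    return im
E
python3 - <<'E'
from h import *
t=optics.get_image("top"); s=optics.get_image("side")
cv2.imwrite("pics/t1.png",np.vstack([crop(t,173,188,105,50,7.6),np.pad(crop(t,300,172,105,28,7.6)[:0],((0,0),(0,0),(0,0)))]) if 0 else np.vstack([crop(t,172,190,100,52,5.7),crop(t,300,172,100,52,5.7)]))
cv2.imwrite("pics/s1.png",np.hstack([crop(s,210,160,50,60,8),crop(s,236,230,50,60,8)]))
E
```

```text
(no output)
```

View pics/t1.png

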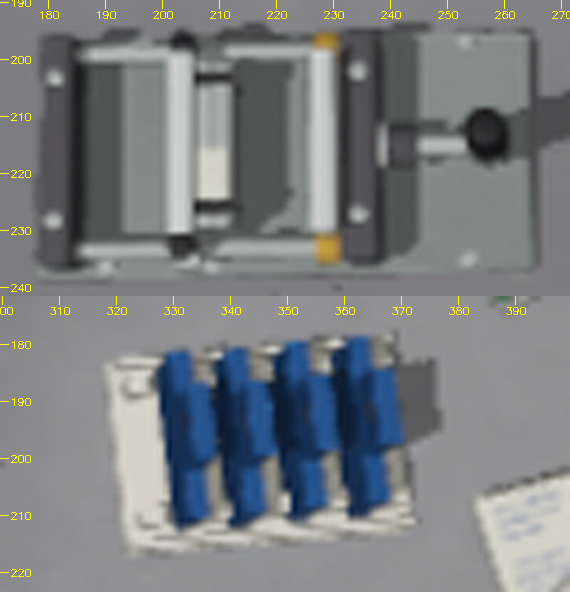

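View pics/s1.png

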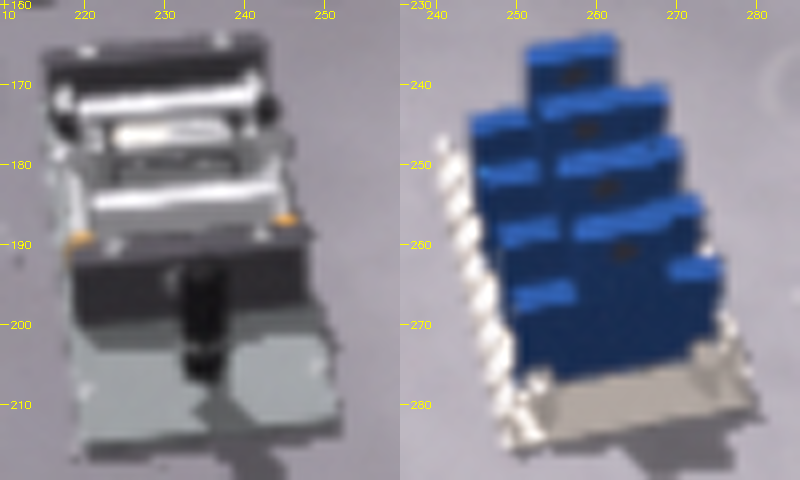

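In the top crop the pressure-plate top runs over x 310–335, y 47–236 (display), the cassette edge is at about x 232, and the grip is at (488,130). The filler tabs are near (200,423), (262,420), (321,415) and (385,409). In the side crop the grip top is at (204,268) and the tab left ends run from (527,53) to (574,228). I'll fit poses to these points.

```bash
cat > fit.py <<'E'
from h import *
from scipy.optimize import least_squares
t=optics.get_image("top"); s=optics.get_image("side")
T1=lambda x,y:(x/5.7+171.5,y/5.7+189.5); T2=lambda x,y:(x/5.7+299.5,(y-296)/5.7+171.5)
S1=lambda x,y:(x/8+209.5,y/8+159.5); S2=lambda x,y:((x-400)/8+235.5,y/8+229.5)
P=[(t,T1(310,47),(0,-.048,.076)),(t,T1(333,47),(-.012,-.048,.076)),(t,T1(311,236),(0,.048,.076)),(t,T1(336,234),(-.012,.048,.076)),
(t,T1(490,128),(-.092,0,.105)),(t,T1(535,30),(-.115,-.066,.012)),(t,T1(537,273),(-.115,.066,.012)),(t,T1(37,276),(.157,.066,.012)),
(s,S1(204,268),(-.092,0,.105)),(s,S1(95,203),(-.006,.048,.076)),(s,S1(278,187),(-.006,-.048,.076)),(s,S1(340,434),(-.115,-.066,.012)),(s,S1(82,450),(-.115,.066,.012))]
xs=[.048,.016,-.016,-.048] # left(+y) to right
F=[]
for i,(tc,tl,sl) in enumerate(zip([(200,423),(262,420),(321,415),(385,409)],[(527,53),(543,105),(558,165),(574,228)],[(470,123),(480,172),(498,233),(515,295)])):
    F+=[(t,T2(*tc),(xs[i],0,.106)),(s,S2(*tl),(xs[i],.02,.106)),(s,S2(*sl),(xs[i],.045,.066))]
F+=[(s,S2(722,268),(-.048,-.045,.066)),(t,T2(185,522),(.048,.045,.066)),(t,T2(369,512),(-.048,.045,.066)),(t,T2(178,357),(.048,-.045,.066)),(t,T2(359,344),(-.048,-.045,.066))]
def fit(L,x0):
    def w(p,q):
        c,n=np.cos(p[2]),np.sin(p[2]); return [p[0]+c*q[0]-n*q[1],p[1]+n*q[0]+c*q[1],q[2]]
    f=lambda p:np.concatenate([proj(d,w(p,q))[0]-uv for d,uv,q in L])
    r=least_squares(f,x0,loss="soft_l1"); return r.x,r.fun.reshape(-1,2),w
p,e,w=fit(P,[.45,.1,1.57]); print("press",p);print(e.round(1).tolist())
q,e2,_=fit(F,[.5,-.25,1.57]); print("stand",q);print(e2.round(1).tolist())
inv=lambda g:[np.cos(p[2])*(g[0]-p[0])+np.sin(p[2])*(g[1]-p[1]),-np.sin(p[2])*(g[0]-p[0])+np.cos(p[2])*(g[1]-p[1])]
for xy in [(232,100),(232,190)]: print("cassette edge z69",inv(atz(t,*T1(*xy),.069)))
for xy in [(310,141),(334,141)]: print("plate z76",inv(atz(t,*T1(*xy),.076)))
print("grip",w(p,(-.092,0,.105)),"gap mid",w(p,(.02,0,0)),[np.round(w(q,(x,0,0)),4).tolist() for x in xs])
E
python3 fit.py
```

```text
press [0.47780711 0.0598564  1.56906838]
[[0.6, 0.1], [0.5, 0.0], [0.4, -1.0], [0.1, -0.7], [-0.4, 0.1], [-0.6, 0.1], [-0.3, -0.5], [0.0, 0.2], [-0.4, 0.1], [-0.6, 0.3], [-0.3, 0.3], [-0.2, -1.5], [-0.5, -0.3]]
stand [ 0.53079302 -0.30504671  1.61100608]
[[-0.7, -0.5], [-0.4, -0.2], [-0.4, -0.5], [-0.5, -0.6], [-0.6, 0.4], [-0.0, 0.5], [0.1, -0.3], [-0.7, 0.3], [-0.6, 0.2], [-0.1, 0.1], [-0.8, 0.1], [-1.0, 0.2], [-0.7, -0.4], [1.2, -0.8], [1.0, -0.8], [-0.1, -1.3], [-0.2, -0.8]]
cassette edge z69 [np.float64(0.04365419831207947), np.float64(-0.02181283744294247)]
cassette edge z69 [np.float64(0.04335678205186784), np.float64(0.02579574322722503)]
plate z76 [np.float64(0.001733019326031458), np.float64(0.0014158367784171985)]
plate z76 [np.float64(-0.010835601565683996), np.float64(0.0016032163335055322)]
grip [np.float64(0.4776481425809712), np.float64(-0.03214346453522246), 0.105] gap mid [np.float64(0.47784167198811295), np.float64(0.07985636826094099), 0] [[0.5289, -0.2571, 0.0], [0.5301, -0.2891, 0.0], [0.5314, -0.321, 0.0], [0.5327, -0.353, 0.0]]
```

The gap comes out at about 42 mm, so three fillers (36 mm) are needed. First I'll turn the tool, rising slightly as it turns.

```bash
python3 nudge.py '[{"finger_gap": 0.085, "trans": [0, 0, -0.005], "r": [0, 0, 0.15]}, {"finger_gap": 0.085, "trans": [0, 0, -0.005], "r": [0, 0, 0.15]}, {"finger_gap": 0.085, "trans": [0, 0, -0.005], "r": [0, 0, 0.15]}, {"finger_gap": 0.085, "trans": [0, 0, -0.005], "r": [0, 0, 0.15]}, {"finger_gap": 0.085, "trans": [0, 0, -0.005], "r": [0, 0, 0.15]}]'
python3 nudge.py '[{"finger_gap": 0.085, "trans": [0, 0, -0.005], "r": [0, 0, 0.15]}, {"finger_gap": 0.085, "trans": [0, 0, -0.005], "r": [0, 0, 0.15]}, {"finger_gap": 0.085, "trans": [0, 0, -0.005], "r": [0, 0, 0.15]}, {"finger_gap": 0.085, "trans": [0, 0, -0.005], "r": [0, 0, 0.05]}]'
```

```text
clock: 0.8
tcp_pos: [0.1657, 0.5766, 0.2734]
tool_rot: [-3.141, 0.0, 2.106]
force: [-0.5, -0.1, 1.3]
grip_width: 0.0849
grip_force: 0.0
clock: 1.2
tcp_pos: [0.1657, 0.5766, 0.2934]
tool_rot: [-3.142, 0.0, 1.608]
force: [0.5, -0.3, 0.9]
grip_width: 0.0854
grip_force: 0.0
```

```bash
python3 nudge.py '[{"finger_gap": 0.085, "trans": [-0.043, 0.025, 0]}, {"finger_gap": 0.085, "trans": [-0.043, 0.025, 0]}, {"finger_gap": 0.085, "trans": [-0.043, 0.025, 0]}, {"finger_gap": 0.085, "trans": [-0.043, 0.025, 0]}, {"finger_gap": 0.085, "trans": [-0.043, 0.025, 0]}]' | sed -n 2,3p
python3 nudge.py '[{"finger_gap": 0.085, "trans": [-0.043, 0.025, 0]}, {"finger_gap": 0.085, "trans": [-0.043, 0.025, 0]}, {"finger_gap": 0.085, "trans": [-0.045, 0.013, 0]}, {"finger_gap": 0.085, "trans": [-0.045, 0.013, 0]}, {"finger_gap": 0.085, "trans": [-0.045, 0.013, 0]}]' | sed -n 2,3p
python3 nudge.py '[{"finger_gap": 0.085, "trans": [-0.045, 0.013, 0]}, {"finger_gap": 0.085, "trans": [-0.045, 0.013, 0]}, {"finger_gap": 0.085, "trans": [-0.045, 0.013, 0]}, {"finger_gap": 0.085, "trans": [-0.045, 0.013, 0]}, {"finger_gap": 0.085, "trans": [-0.045, 0.013, 0]}]' | sed -n 2,3p
```

```text
tcp_pos: [0.3, 0.3653, 0.2934]
tool_rot: [3.141, -0.0, 1.612]
tcp_pos: [0.3977, 0.148, 0.2935]
tool_rot: [3.141, -0.0, 1.612]
tcp_pos: [0.4718, -0.0744, 0.2936]
tool_rot: [3.141, -0.0, 1.611]
```

```bash
python3 nudge.py '[{"finger_gap": 0.085, "trans": [-0.046, 0.0125, 0]}, {"finger_gap": 0.085, "trans": [-0.046, 0.0125, 0]}, {"finger_gap": 0.085, "trans": [-0.046, 0.0125, 0]}, {"finger_gap": 0.085, "trans": [-0.047, 0.012, 0.03]}, {"finger_gap": 0.085, "trans": [0, 0, 0.05]}]' | sed -n 2,3p
python3 nudge.py '[{"finger_gap": 0.085, "trans": [0, 0, 0.05]}, {"finger_gap": 0.085, "trans": [0, 0, 0.012]}, {"finger_gap": 0.085}]'
python3 - <<'E'
from h import *
t=optics.get_image("top"); s=optics.get_image("side"); o=status.observe()
g=R.from_euler("xyz",o["tool_rot"]).apply([[0,.0425,.017],[0,-.0425,.017],[0,.0425,0],[0,-.0425,0],[-.011,.0425,.017],[.011,.0425,.017]])+o["tcp_pos"]
q=[0.53079302,-0.30504671,1.61100608]; Rq=R.from_euler("z",q[2])
tab=np.vstack([Rq.apply([[x,-.02,.106],[x,.02,.106]])+[q[0],q[1],0] for x in (.048,.016,-.016,-.048)])
pts=np.vstack([g,tab])
cv2.imwrite("pics/g1.png",np.hstack([crop(t,305,160,66,75,6,pts),crop(s,240,220,66,75,6,pts)]))
E
```

```text
tcp_pos: [0.5308, -0.2557, 0.2193]
tool_rot: [3.134, 0.006, 1.607]
clock: 3.5
tcp_pos: [0.5253, -0.2486, 0.1533]
tool_rot: [-3.137, -0.002, 1.612]
force: [-0.1, 0.2, 0.7]
grip_width: 0.0852
grip_force: 0.0
```

View pics/g1.png

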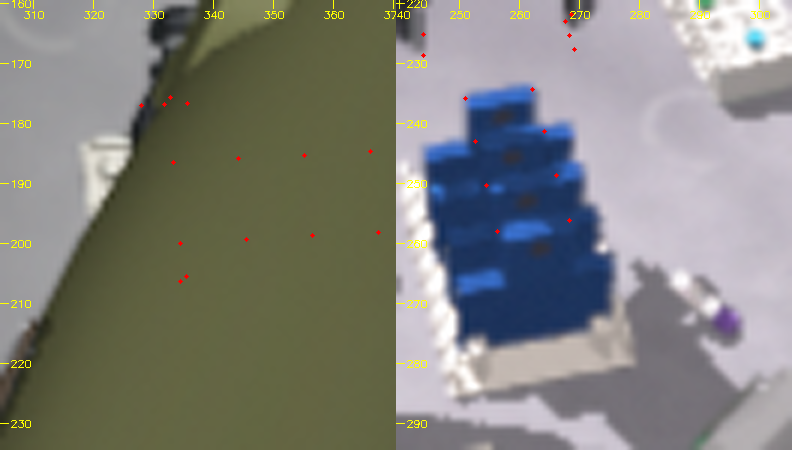

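The arm hides the stand from the top camera. In the side crop the fingers straddle the plates as predicted, to within about 1 px (left finger edge u≈244, right ≈267). I'll check the settled pose next.

```bash
python3 nudge.py '[{"finger_gap": 0.085}, {"finger_gap": 0.085}]'
```

```text
clock: 3.8
tcp_pos: [0.5285, -0.2499, 0.1576]
tool_rot: [3.138, 0.002, 1.612]
force: [-0.6, -0.6, 0.4]
grip_width: 0.0848
grip_force: 0.0
```

```bash
python3 nudge.py '[{"finger_gap": 0.085, "trans": [-0.007, 0, 0]}, {"finger_gap": 0.085, "trans": [0, 0, 0.02]}, {"finger_gap": 0.085, "trans": [0, 0, 0.02]}, {"finger_gap": 0.085, "trans": [0, 0, 0.015]}, {"finger_gap": 0.085, "trans": [0, 0, 0.008]}]'
python3 nudge.py '[{"finger_gap": 0.085}, {"finger_gap": 0.085}]'
```

```text
clock: 4.3
tcp_pos: [0.5268, -0.2566, 0.0912]
tool_rot: [-3.141, -0.0, 1.612]
force: [-0.5, 0.2, 0.3]
grip_width: 0.0852
grip_force: 0.0
clock: 4.5
tcp_pos: [0.5276, -0.2568, 0.0927]
tool_rot: [3.141, 0.0, 1.612]
force: [0.3, -0.8, -0.5]
grip_width: 0.0847
grip_force: 0.0
```

```bash
python3 nudge.py '[{"finger_gap": 0.035}, {"finger_gap": 0.035}, {"finger_gap": 0.035}, {"finger_gap": 0.035}, {"finger_gap": 0.035}]'
python3 nudge.py '[{"finger_gap": 0.035}, {"finger_gap": 0.035}, {"finger_gap": 0.035}]'
```

```text
clock: 5.0
tcp_pos: [0.5277, -0.2567, 0.0929]
tool_rot: [3.14, 0.001, 1.612]
force: [0.1, 0.6, 4.6]
grip_width: 0.0387
grip_force: 59.9
clock: 5.3
tcp_pos: [0.5278, -0.2567, 0.0928]
tool_rot: [3.14, 0.001, 1.612]
force: [0.2, 0.3, 6.2]
grip_width: 0.0389
grip_force: 59.9
```

```bash
python3 nudge.py '[{"finger_gap": 0.035, "trans": [0, 0, -0.01]}, {"finger_gap": 0.035, "trans": [0, 0, -0.02]}, {"finger_gap": 0.035, "trans": [0, 0, -0.03]}, {"finger_gap": 0.035, "trans": [0, 0, -0.03]}, {"finger_gap": 0.035, "trans": [0, 0, -0.03]}]'
python3 nudge.py '[{"finger_gap": 0.035, "trans": [0, 0, -0.015]}, {"finger_gap": 0.035}, {"finger_gap": 0.035}]'
python3 - <<'E'
from h import *
t=optics.get_image("top"); s=optics.get_image("side"); o=status.observe(); print(o["tcp_pos"],o["tool_rot"])
Rq=R.from_euler("xyz",o["tool_rot"])
g=Rq.apply([[0,y,z] for y,z in [(.02,-.013),(-.02,-.013),(.045,.027),(-.045,.027),(.045,.087),(-.045,.087)]])+o["tcp_pos"]
cv2.imwrite("pics/g2.png",np.hstack([crop(t,305,160,66,75,6,g),crop(s,235,195,66,95,6,g)[:450]]))
E
```

```text
clock: 5.8
tcp_pos: [0.5265, -0.2561, 0.2131]
tool_rot: [-3.141, -0.001, 1.612]
force: [-0.1, -0.3, -2.2]
grip_width: 0.0391
grip_force: 61.0
clock: 6.1
tcp_pos: [0.5268, -0.2563, 0.2266]
tool_rot: [-3.141, -0.0, 1.612]
force: [-1.6, -0.2, -2.0]
grip_width: 0.0393
grip_force: 61.2
[ 0.52620711 -0.25596208  0.22541324] [-3.13917082e+00 -1.29947276e-03  1.61175716e+00]
```

View pics/g2.png

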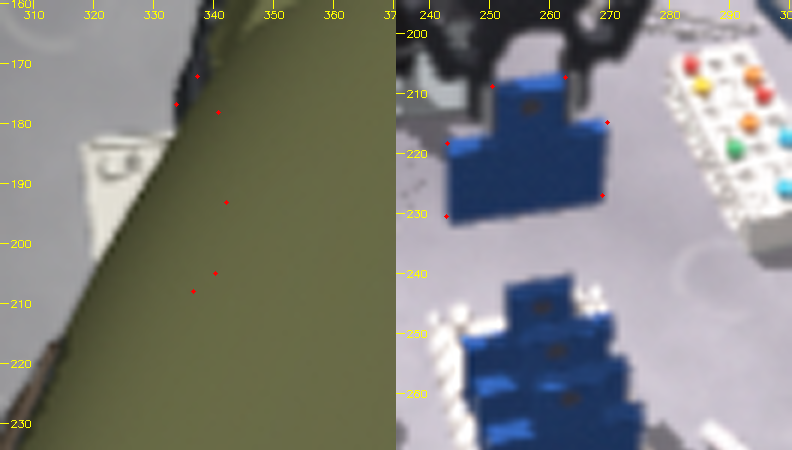

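The plate hangs straight and the prediction overlays it within about 0.5 px (bottom edge at display y 222), so the side camera is well calibrated. Now I'll carry it to the press.

```bash
python3 nudge.py '[{"finger_gap": 0.035, "r": [0, 0, 0.043]}, {"finger_gap": 0.035, "trans": [0.02, -0.003, 0]}, {"finger_gap": 0.035, "trans": [0.04, -0.006, 0]}, {"finger_gap": 0.035, "trans": [0.045, -0.006, 0]}, {"finger_gap": 0.035, "trans": [0.045, -0.006, 0]}]'|sed -n 2,3p
python3 nudge.py '[{"finger_gap": 0.035, "trans": [0.045, -0.006, 0]}, {"finger_gap": 0.035, "trans": [0.045, -0.006, 0]}, {"finger_gap": 0.035, "trans": [0.045, -0.006, 0]}, {"finger_gap": 0.035, "trans": [0.04, -0.006, 0]}, {"finger_gap": 0.035, "trans": [0.019, -0.003, 0]}]'|sed -n 2,3p
python3 nudge.py '[{"finger_gap": 0.035}, {"finger_gap": 0.035}, {"finger_gap": 0.035}]'
```

```text
tcp_pos: [0.505, -0.1043, 0.2257]
tool_rot: [-3.14, -0.001, 1.569]
tcp_pos: [0.4777, 0.091, 0.226]
tool_rot: [-3.139, -0.001, 1.573]
clock: 7.5
tcp_pos: [0.4795, 0.087, 0.2266]
tool_rot: [-3.141, 0.0, 1.568]
force: [0.4, 0.1, -1.4]
grip_width: 0.0386
grip_force: 61.0
```

```bash
python3 nudge.py '[{"finger_gap": 0.035, "trans": [0, 0, 0.02]}, {"finger_gap": 0.035, "trans": [0, 0, 0.02]}, {"finger_gap": 0.035, "trans": [0, 0, 0.012]}, {"finger_gap": 0.035}, {"finger_gap": 0.035}]'
python3 - <<'E'
from h import *
t=optics.get_image("top"); s=optics.get_image("side"); o=status.observe(); print(o["tcp_pos"],o["tool_rot"])
Rq=R.from_euler("xyz",o["tool_rot"])
g=Rq.apply([[x,y,z] for x in (-.006,.006) for y,z in [(.02,-.013),(-.02,-.013),(.045,.027),(-.045,.027),(.045,.087),(-.045,.087)]])+o["tcp_pos"]
p=[.4785,.0599,1.569]; W=lambda q:R.from_euler("z",p[2]).apply(q)+[p[0],p[1],0]
k=W([[0,.048,.076],[0,-.048,.076],[-.012,.048,.076],[-.012,-.048,.076],[-.092,0,.105],[-.115,.066,.012],[-.115,-.066,.012]])
pts=np.vstack([g,k])
cv2.imwrite("pics/g3.png",np.hstack([crop(t,172,185,60,60,6.5,pts),crop(s,208,140,60,80,6.5,pts)[:390]]))
E
```

```text
clock: 8.0
tcp_pos: [0.48, 0.0872, 0.1752]
tool_rot: [-3.141, 0.0, 1.568]
force: [0.4, 0.5, -0.9]
grip_width: 0.0386
grip_force: 61.0
[0.48059742 0.0875367  0.17590299] [ 3.14020267e+00 -2.44276701e-04  1.56832144e+00]
```

View pics/g3.png

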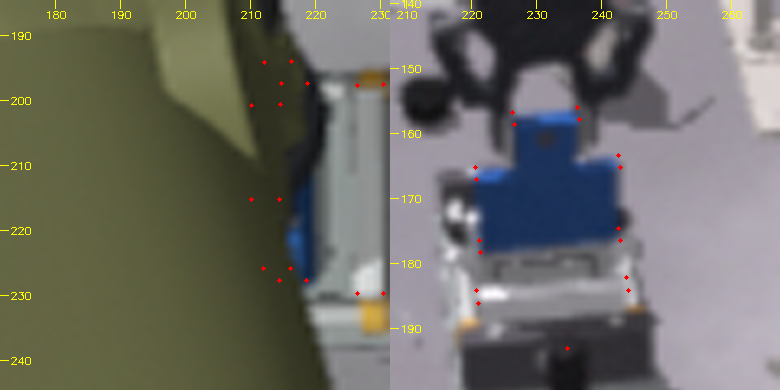

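The side crop shows the plate centred over the gap: its lower edge runs 482–616 and the pressure plate 480–627. The top view agrees within about 1.5 mm. I'll lower it in stages and watch the force.

```bash
python3 nudge.py '[{"finger_gap": 0.035, "trans": [0, -0.0005, 0.02]}, {"finger_gap": 0.035, "trans": [0, 0, 0.015]}, {"finger_gap": 0.035, "trans": [0, 0, 0.008]}, {"finger_gap": 0.035, "trans": [0, 0, 0.004]}, {"finger_gap": 0.035, "trans": [0, 0, 0.002]}]'
python3 nudge.py '[{"finger_gap": 0.035, "trans": [0, 0, 0.005]}, {"finger_gap": 0.035, "trans": [0, 0, 0.005]}, {"finger_gap": 0.035, "trans": [0, 0, 0.005]}]'
```

```text
clock: 8.6
tcp_pos: [0.4797, 0.0878, 0.1263]
tool_rot: [3.141, -0.0, 1.569]
force: [0.8, 0.1, -1.7]
grip_width: 0.0388
grip_force: 61.2
clock: 8.9
tcp_pos: [0.4796, 0.0877, 0.1109]
tool_rot: [3.141, -0.0, 1.569]
force: [0.4, -0.7, -2.3]
grip_width: 0.0391
grip_force: 61.2
```

```bash
python3 nudge.py '[{"finger_gap": 0.035, "trans": [0, 0, 0.004]}, {"finger_gap": 0.035, "trans": [0, 0, 0.004]}, {"finger_gap": 0.035, "trans": [0, 0, 0.002]}, {"finger_gap": 0.035, "trans": [0, 0, 0.001]}, {"finger_gap": 0.035, "trans": [0, 0, 0.001]}]'
python3 nudge.py '[{"finger_gap": 0.035, "trans": [0.002, 0, 0]}, {"finger_gap": 0.035, "trans": [0.002, 0, 0]}, {"finger_gap": 0.035}]'
```

```text
clock: 9.4
tcp_pos: [0.4794, 0.0877, 0.099]
tool_rot: [3.142, -0.0, 1.569]
force: [0.0, -0.6, -1.7]
grip_width: 0.039
grip_force: 61.2
clock: 9.7
tcp_pos: [0.4795, 0.092, 0.0991]
tool_rot: [3.141, -0.0, 1.569]
force: [0.6, -0.3, -1.7]
grip_width: 0.0392
grip_force: 61.2
```

```bash
python3 nudge.py '[{"finger_gap": 0.035, "trans": [0.001, 0, 0]}, {"finger_gap": 0.035, "trans": [0.001, 0, 0]}, {"finger_gap": 0.035, "trans": [0.001, 0, 0]}]'
python3 nudge.py '[{"finger_gap": 0.035, "trans": [0.001, 0, 0]}, {"finger_gap": 0.035}]'
```

```text
clock: 10.0
tcp_pos: [0.4794, 0.0948, 0.099]
tool_rot: [3.142, -0.0, 1.569]
force: [-0.2, 0.3, -1.2]
grip_width: 0.0389
grip_force: 61.2
clock: 10.2
tcp_pos: [0.4794, 0.0958, 0.099]
tool_rot: [3.142, -0.0, 1.569]
force: [-0.2, -0.2, -2.0]
grip_width: 0.039
grip_force: 61.2
```

```bash
python3 nudge.py '[{"finger_gap": 0.035, "trans": [0.001, 0, 0]}, {"finger_gap": 0.035, "trans": [0.001, 0, 0]}]'|grep -E "tcp|force:"
python3 nudge.py '[{"finger_gap": 0.035, "trans": [0.001, 0, 0]}, {"finger_gap": 0.035}]'|grep -E "tcp|force:"
```

```text
tcp_pos: [0.4794, 0.0977, 0.099]
force: [-0.3, -0.8, -3.0]
grip_force: 61.2
tcp_pos: [0.4794, 0.0988, 0.099]
force: [0.0, 0.7, -2.6]
grip_force: 61.2
```

```bash
python3 nudge.py '[{"finger_gap": 0.035, "trans": [0.001, 0, 0]}, {"finger_gap": 0.035, "trans": [0.001, 0, 0]}, {"finger_gap": 0.035}]'|grep -E "tcp|force:"
python3 nudge.py '[{"finger_gap": 0.035, "trans": [0.001, 0, 0]}, {"finger_gap": 0.035}]'|grep -E "tcp|force:"
```

```text
tcp_pos: [0.4794, 0.1008, 0.099]
force: [-1.3, -0.3, -1.5]
grip_force: 61.1
tcp_pos: [0.4794, 0.1011, 0.099]
force: [0.0, -3.2, -0.7]
grip_force: 61.2
```

```bash
python3 nudge.py '[{"finger_gap": 0.035, "trans": [0, 0, 0.001]}, {"finger_gap": 0.035}]'|grep -E "tcp|force:"
python3 nudge.py '[{"finger_gap": 0.035, "trans": [0, 0, 0.001]}, {"finger_gap": 0.035}]'|grep -E "tcp|force:"
```

```text
tcp_pos: [0.4796, 0.1011, 0.0988]
force: [-1.3, -3.8, 7.3]
grip_force: 62.1
tcp_pos: [0.4796, 0.1012, 0.0987]
force: [-4.5, -4.3, 17.1]
grip_force: 63.4
```

```bash
python3 nudge.py '[{"finger_gap": 0.035, "trans": [0, 0, -0.0015]}, {"finger_gap": 0.045}, {"finger_gap": 0.06}, {"finger_gap": 0.085}, {"finger_gap": 0.085}]'|grep -E "tcp|force:|wid"
python3 nudge.py '[{"finger_gap": 0.085, "trans": [0, 0, -0.01]}, {"finger_gap": 0.085, "trans": [0, 0, -0.02]}, {"finger_gap": 0.085, "trans": [0, 0, -0.03]}, {"finger_gap": 0.085, "trans": [0, 0, -0.04]}]'|grep -E "tcp|force:|wid"
```

```text
tcp_pos: [0.4794, 0.1019, 0.0984]
force: [1.0, -0.4, 0.1]
grip_width: 0.0848
grip_force: 0.0
tcp_pos: [0.4781, 0.1015, 0.1989]
force: [0.7, 0.8, 0.1]
grip_width: 0.0848
grip_force: 0.0
```

```bash
python3 nudge.py '[{"finger_gap": 0.085, "trans": [-0.02, 0.005, 0]}, {"finger_gap": 0.085, "trans": [-0.045, 0.005, 0]}, {"finger_gap": 0.085, "trans": [-0.045, 0.005, 0]}, {"finger_gap": 0.085, "trans": [-0.045, 0.005, 0]}, {"finger_gap": 0.085, "trans": [-0.045, 0.005, 0]}]'|sed -n 2,3p
python3 nudge.py '[{"finger_gap": 0.085, "trans": [-0.045, 0.005, 0]}, {"finger_gap": 0.085, "trans": [-0.045, 0.005, 0]}, {"finger_gap": 0.085, "trans": [-0.045, 0.005, 0]}, {"finger_gap": 0.085, "trans": [-0.04, 0.006, 0]}, {"finger_gap": 0.085, "trans": [-0.02, 0.005, 0]}]'|sed -n 2,3p
python3 nudge.py '[{"finger_gap": 0.085, "r": [0, 0, -0.042]}, {"finger_gap": 0.085}, {"finger_gap": 0.085}, {"finger_gap": 0.085}]'|sed -n 1,3p
```

```text
tcp_pos: [0.5042, -0.1, 0.1995]
tool_rot: [3.14, -0.0, 1.569]
tcp_pos: [0.5296, -0.2968, 0.1991]
tool_rot: [3.141, 0.001, 1.566]
clock: 13.8
tcp_pos: [0.5296, -0.2928, 0.1989]
tool_rot: [3.141, -0.0, 1.611]
```

Descend (tx −0.001, dz 0.106).

```bash
python3 nudge.py '[{"finger_gap": 0.085, "trans": [-0.001, 0, 0.03]}, {"finger_gap": 0.085, "trans": [0, 0, 0.03]}, {"finger_gap": 0.085, "trans": [0, 0, 0.025]}, {"finger_gap": 0.085, "trans": [0, 0, 0.014]}, {"finger_gap": 0.085, "trans": [0, 0, 0.007]}]'|sed -n 2,4p
python3 nudge.py '[{"finger_gap": 0.085}, {"finger_gap": 0.085}, {"finger_gap": 0.035}, {"finger_gap": 0.035}, {"finger_gap": 0.035}]'|sed -n 2,6p
python3 nudge.py '[{"finger_gap": 0.035}, {"finger_gap": 0.035}, {"finger_gap": 0.035}, {"finger_gap": 0.035}]'
```

```text
tcp_pos: [0.529, -0.2936, 0.0914]
tool_rot: [-3.14, -0.001, 1.611]
force: [-0.7, 0.2, -0.2]
tcp_pos: [0.53, -0.2947, 0.0932]
tool_rot: [3.141, 0.001, 1.611]
force: [0.4, 0.8, 2.0]
grip_width: 0.0433
grip_force: 1.5
clock: 15.2
tcp_pos: [0.5301, -0.2947, 0.0933]
tool_rot: [3.141, 0.001, 1.611]
force: [-0.0, -0.5, 5.3]
grip_width: 0.0391
grip_force: 59.9
```

```bash
python3 nudge.py '[{"finger_gap": 0.035, "trans": [0, 0, -0.01]}, {"finger_gap": 0.035, "trans": [0, 0, -0.03]}, {"finger_gap": 0.035, "trans": [0, 0, -0.04]}, {"finger_gap": 0.035, "trans": [0, 0, -0.04]}, {"finger_gap": 0.035, "trans": [0, 0, -0.012], "r": [0, 0, 0.042]}]'|sed -n 2,6p
python3 nudge.py '[{"finger_gap": 0.035, "trans": [0.02, -0.005, 0]}, {"finger_gap": 0.035, "trans": [0.04, -0.005, 0]}, {"finger_gap": 0.035, "trans": [0.045, -0.006, 0]}, {"finger_gap": 0.035, "trans": [0.045, -0.006, 0]}, {"finger_gap": 0.035, "trans": [0.045, -0.006, 0]}]'|sed -n 2,3p
python3 nudge.py '[{"finger_gap": 0.035, "trans": [0.045, -0.006, 0]}, {"finger_gap": 0.035, "trans": [0.045, -0.006, 0]}, {"finger_gap": 0.035, "trans": [0.04, -0.005, 0]}, {"finger_gap": 0.035, "trans": [0.03, -0.004, 0]}, {"finger_gap": 0.035, "trans": [0.014, -0.002, 0]}]'|sed -n 2,3p
python3 nudge.py '[{"finger_gap": 0.035}, {"finger_gap": 0.035}, {"finger_gap": 0.035}]'|sed -n 1,5p
```

```text
tcp_pos: [0.5313, -0.2953, 0.2295]
tool_rot: [3.136, 0.003, 1.568]
force: [0.8, -0.8, -0.9]
grip_width: 0.0387
grip_force: 61.8
tcp_pos: [0.5012, -0.0978, 0.2247]
tool_rot: [-3.141, -0.0, 1.568]
tcp_pos: [0.4786, 0.0769, 0.2247]
tool_rot: [-3.141, -0.001, 1.572]
clock: 17.0
tcp_pos: [0.4795, 0.0736, 0.2245]
tool_rot: [-3.141, 0.001, 1.567]
force: [0.9, 0.2, -1.6]
grip_width: 0.0389
```

```bash
python3 nudge.py '[{"finger_gap": 0.035, "trans": [0.001, 0, 0.03]}, {"finger_gap": 0.035, "trans": [0, 0, 0.03]}, {"finger_gap": 0.035, "trans": [0, 0, 0.02]}, {"finger_gap": 0.035, "trans": [0, 0, 0.01]}, {"finger_gap": 0.035, "trans": [0, 0, 0.003]}]'|sed -n 2,6p
python3 nudge.py '[{"finger_gap": 0.035}, {"finger_gap": 0.035, "trans": [0, 0, 0.004]}, {"finger_gap": 0.035, "trans": [0, 0, 0.004]}, {"finger_gap": 0.035, "trans": [0, 0, 0.004]}]'|sed -n 2,6p
```

```text
tcp_pos: [0.4788, 0.0747, 0.1306]
tool_rot: [-3.14, 0.0, 1.567]
force: [-0.6, -0.6, -1.3]
grip_width: 0.0393
grip_force: 61.7
tcp_pos: [0.4798, 0.0757, 0.1198]
tool_rot: [3.14, -0.0, 1.569]
force: [0.8, 0.7, -1.8]
grip_width: 0.0388
grip_force: 61.7
```

```bash
python3 nudge.py '[{"finger_gap": 0.035, "trans": [0, 0, 0.004]}, {"finger_gap": 0.035, "trans": [0, 0, 0.004]}, {"finger_gap": 0.035, "trans": [0, 0, 0.004]}, {"finger_gap": 0.035}]'|sed -n 2,6p
```

```text
tcp_pos: [0.4788, 0.0756, 0.1068]
tool_rot: [-3.14, 0.0, 1.569]
force: [0.2, -0.1, -1.2]
grip_width: 0.0387
grip_force: 61.7
```

```bash
python3 nudge.py '[{"finger_gap": 0.035, "trans": [0, 0, 0.004]}, {"finger_gap": 0.035, "trans": [0, 0, 0.0025]}, {"finger_gap": 0.035, "trans": [0.002, 0, 0]}, {"finger_gap": 0.035, "trans": [0.002, 0, 0]}, {"finger_gap": 0.035}]'|grep -E "tcp|force:"
python3 nudge.py '[{"finger_gap": 0.035, "trans": [0.001, 0, 0]}, {"finger_gap": 0.035, "trans": [0.001, 0, 0]}, {"finger_gap": 0.035}]'|grep -E "tcp|force:"
```

```text
tcp_pos: [0.4794, 0.0799, 0.1011]
force: [-0.7, -0.6, -1.5]
grip_force: 61.7
tcp_pos: [0.4794, 0.0807, 0.1011]
force: [-0.2, -6.2, 0.6]
grip_force: 63.1
```

```bash
python3 nudge.py '[{"finger_gap": 0.035, "trans": [-0.0005, 0, 0.001]}, {"finger_gap": 0.035, "trans": [0, 0, 0.001]}, {"finger_gap": 0.035}]'|grep -E "tcp|force:"
python3 nudge.py '[{"finger_gap": 0.035, "trans": [0, 0, 0.001]}, {"finger_gap": 0.035}]'|grep -E "tcp|force:"
```

```text
tcp_pos: [0.4796, 0.0807, 0.0993]
force: [0.2, -4.9, 3.4]
grip_force: 63.6
tcp_pos: [0.4797, 0.0807, 0.0992]
force: [-2.6, -6.6, 12.6]
grip_force: 64.9
```

Seated; release and lift, then take one check from the side once clear.

```bash
python3 nudge.py '[{"finger_gap": 0.035, "trans": [0, 0, -0.001]}, {"finger_gap": 0.045}, {"finger_gap": 0.06}, {"finger_gap": 0.085}, {"finger_gap": 0.085}]'|grep -E "tcp|force:|wid"
python3 nudge.py '[{"finger_gap": 0.085, "trans": [0, 0, -0.01]}, {"finger_gap": 0.085, "trans": [0, 0, -0.02]}, {"finger_gap": 0.085, "trans": [0, 0, -0.03]}, {"finger_gap": 0.085, "trans": [0, 0, -0.04]}]'|grep -E "tcp|force:|wid"
python3 nudge.py '[{"finger_gap": 0.085, "trans": [-0.02, 0.005, 0]}, {"finger_gap": 0.085, "trans": [-0.045, 0.005, 0]}, {"finger_gap": 0.085, "trans": [-0.045, 0.005, 0]}, {"finger_gap": 0.085, "trans": [-0.045, 0.005, 0]}, {"finger_gap": 0.085, "trans": [-0.045, 0.005, 0]}]'|sed -n 2,3p
python3 nudge.py '[{"finger_gap": 0.085, "trans": [-0.045, 0.005, 0]}, {"finger_gap": 0.085, "trans": [-0.045, 0.005, 0]}, {"finger_gap": 0.085, "trans": [-0.045, 0.005, 0]}, {"finger_gap": 0.085, "trans": [-0.04, 0.006, 0]}, {"finger_gap": 0.085, "trans": [-0.025, 0.005, 0]}]'|sed -n 2,3p
python3 nudge.py '[{"finger_gap": 0.085, "r": [0, 0, -0.042]}, {"finger_gap": 0.085}, {"finger_gap": 0.085}]'|sed -n 1,3p
python3 - <<'E'
from h import *
t=optics.get_image("top"); s=optics.get_image("side")
cv2.imwrite("pics/g4.png",np.hstack([crop(t,172,188,62,52,6.4),crop(s,205,150,62,52,6.4)]))
E
```

```text
tcp_pos: [0.4794, 0.0815, 0.0989]
force: [-0.6, -0.5, -0.2]
grip_width: 0.0844
grip_force: 0.0
tcp_pos: [0.4781, 0.0811, 0.1995]
force: [1.0, 0.5, 0.9]
grip_width: 0.0846
grip_force: 0.0
tcp_pos: [0.5042, -0.1205, 0.2]
tool_rot: [3.14, -0.0, 1.569]
tcp_pos: [0.5296, -0.322, 0.1997]
tool_rot: [3.141, 0.001, 1.567]
clock: 21.8
tcp_pos: [0.5295, -0.3187, 0.1993]
tool_rot: [3.142, -0.0, 1.61]
```

View pics/g4.png

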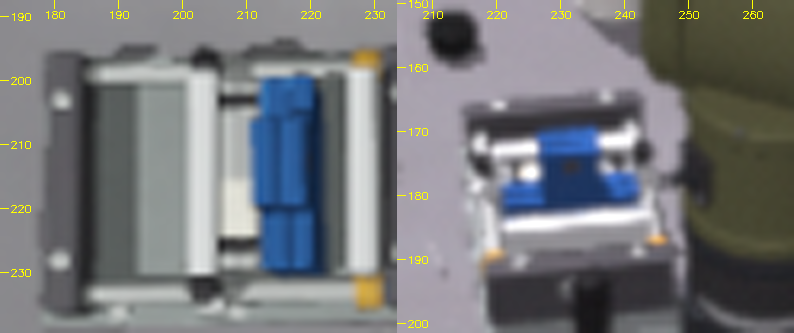

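Both plates stand upright side by side. In the top crop their shoulders span display x 262–314 and the pressure-plate edge is at about 347. I'll convert that to positions.

Run:
```python
from h import *
t=optics.get_image("top"); s=optics.get_image("side"); o=status.observe();print(o["tcp_pos"])
T=lambda x,y:(x/6.4+171.5,y/6.4+187.5); S=lambda x,y:((x-397)/6.4+204.5,y/6.4+149.5)
for n,xy,z in [("cass",(261,130),.069),("front sh",(262,240),.072),("mid sh",(288,240),.072),("back sh",(314,240),.072),("tab front",(254,160),.112),("tab back",(305,160),.112),("pplate in",(347,170),.076),("pplate out",(375,170),.076)]: print(n,atz(t,*T(*xy),z).round(4))
for n,xy,z in [("tab front",(568,130),.112),("tab back",(568,152),.112),("sh back L",(520,207),.072),("sh back R",(622,198),.072),("pplate in L",(505,218),.076),("pplate outL",(505,233),.076),("pplate in R",(645,207),.076)]: print("S",n,atz(s,*S(*xy),z).round(4))
```

```text
[ 0.52967716 -0.31825048  0.19932152]
cass [0.4974 0.1032 0.069 ]
front sh [0.4453 0.1021 0.072 ]
mid sh [0.4451 0.09   0.072 ]
back sh [0.4449 0.0779 0.072 ]
tab front [0.4778 0.1008 0.112 ]
tab back [0.4774 0.0777 0.112 ]
pplate in [0.4769 0.0621 0.076 ]
pplate out [0.4767 0.049  0.076 ]
S tab front [0.4792 0.1038 0.112 ]
S tab back [0.4768 0.0816 0.112 ]
S sh back L [0.444  0.0779 0.072 ]
S sh back R [0.511 0.078 0.072]
S pplate in L [0.4332 0.0638 0.076 ]
S pplate outL [0.4319 0.0493 0.076 ]
S pplate in R [0.5242 0.0626 0.076 ]
```

The free gap left is about 16 mm, so the third plate fits with about 4 mm of play. I'll grasp filler 3 at the same offset as filler 2.

```bash
python3 nudge.py '[{"finger_gap": 0.085, "trans": [-0.0085, 0.001, 0.03]}, {"finger_gap": 0.085, "trans": [0, 0, 0.03]}, {"finger_gap": 0.085, "trans": [0, 0, 0.025]}, {"finger_gap": 0.085, "trans": [0, 0, 0.014]}, {"finger_gap": 0.085, "trans": [0, 0, 0.007]}]'|sed -n 2,4p
python3 nudge.py '[{"finger_gap": 0.085}, {"finger_gap": 0.085}, {"finger_gap": 0.085}]'|sed -n 2,6p
```

```text
tcp_pos: [0.5303, -0.3266, 0.0918]
tool_rot: [-3.14, -0.001, 1.611]
force: [-0.0, 0.2, 0.2]
tcp_pos: [0.5319, -0.3279, 0.0945]
tool_rot: [3.14, 0.001, 1.611]
force: [-0.3, 0.7, -0.7]
grip_width: 0.0848
grip_force: 0.0
```

```bash
python3 nudge.py '[{"finger_gap": 0.085, "trans": [0.0012, -0.0005, 0.0012]}, {"finger_gap": 0.035}, {"finger_gap": 0.035}, {"finger_gap": 0.035}, {"finger_gap": 0.035}]'|sed -n 2,6p
python3 nudge.py '[{"finger_gap": 0.035}, {"finger_gap": 0.035}, {"finger_gap": 0.035}, {"finger_gap": 0.035}]'
```

```text
tcp_pos: [0.5307, -0.3264, 0.0923]
tool_rot: [3.141, 0.0, 1.611]
force: [1.0, 0.2, 3.6]
grip_width: 0.0391
grip_force: 60.2
clock: 23.7
tcp_pos: [0.5308, -0.3264, 0.0922]
tool_rot: [3.141, 0.0, 1.611]
force: [0.7, 0.1, 5.8]
grip_width: 0.039
grip_force: 60.7
```

```bash
python3 nudge.py '[{"finger_gap": 0.035, "trans": [0, 0, -0.01]}, {"finger_gap": 0.035, "trans": [0, 0, -0.03]}, {"finger_gap": 0.035, "trans": [0, 0, -0.04]}, {"finger_gap": 0.035, "trans": [0, 0, -0.04]}, {"finger_gap": 0.035, "trans": [0, 0, -0.012], "r": [0, 0, 0.042]}]'|sed -n 2,6p
python3 nudge.py '[{"finger_gap": 0.035, "trans": [0.02, -0.005, 0]}, {"finger_gap": 0.035, "trans": [0.04, -0.005, 0]}, {"finger_gap": 0.035, "trans": [0.045, -0.006, 0]}, {"finger_gap": 0.035, "trans": [0.045, -0.006, 0]}, {"finger_gap": 0.035, "trans": [0.045, -0.006, 0]}]'|sed -n 2,3p
python3 nudge.py '[{"finger_gap": 0.035, "trans": [0.045, -0.006, 0]}, {"finger_gap": 0.035, "trans": [0.045, -0.006, 0]}, {"finger_gap": 0.035, "trans": [0.045, -0.005, 0]}, {"finger_gap": 0.035, "trans": [0.04, -0.004, 0]}, {"finger_gap": 0.035, "trans": [0.022, -0.002, 0]}]'|sed -n 2,3p
python3 nudge.py '[{"finger_gap": 0.035}, {"finger_gap": 0.035}, {"finger_gap": 0.035}, {"finger_gap": 0.035}]'|sed -n 1,5p
```

```text
tcp_pos: [0.5315, -0.3271, 0.2286]
tool_rot: [3.137, 0.003, 1.568]
force: [0.6, 0.0, -2.4]
grip_width: 0.0384
grip_force: 63.0
tcp_pos: [0.5014, -0.1296, 0.2236]
tool_rot: [-3.14, -0.0, 1.568]
tcp_pos: [0.4787, 0.0683, 0.2238]
tool_rot: [-3.14, -0.0, 1.571]
clock: 25.6
tcp_pos: [0.4801, 0.0649, 0.2237]
tool_rot: [-3.141, 0.0, 1.567]
force: [-0.2, 0.8, -1.9]
grip_width: 0.0393
```

```bash
python3 nudge.py '[{"finger_gap": 0.035, "trans": [0.0018, -0.0005, 0.01]}, {"finger_gap": 0.035, "trans": [0, 0, 0.007]}, {"finger_gap": 0.035}, {"finger_gap": 0.035}, {"finger_gap": 0.035}]'|sed -n 2,3p
python3 - <<'E'
from h import *
s=optics.get_image("side"); o=status.observe(); print(o["tcp_pos"],o["tool_rot"])
Rq=R.from_euler("xyz",o["tool_rot"])
g=Rq.apply([[.0035+x,y,z] for x in (-.006,.006) for y,z in [(.045,.0262),(-.045,.0262),(.045,.0862),(-.045,.0862)]]+[[.0035-.006,0,-.0138],[.0035+.006,0,-.0138]])+o["tcp_pos"]
cv2.imwrite("pics/g5.png",crop(s,205,145,60,50,12,g))
E
```

```text
tcp_pos: [0.4797, 0.0676, 0.2069]
tool_rot: [3.142, 0.0, 1.569]
[0.47983639 0.06769409 0.20700112] [ 3.14125582e+00 -3.32647572e-05  1.56879678e+00]
```

View pics/g5.png

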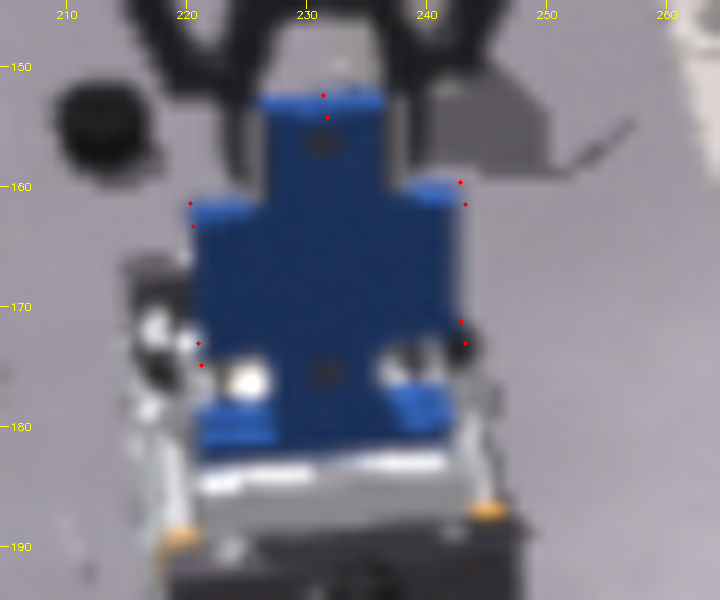

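The plate in hand sits at u 221–243 with its tab top at v≈153, matching the overlay to within about 1 mm. It is about 1 mm too far forward, so I'll shift back and descend while watching the force.

```bash
python3 nudge.py '[{"finger_gap": 0.035, "trans": [-0.0012, 0, 0.005]}, {"finger_gap": 0.035, "trans": [0, 0, 0.005]}, {"finger_gap": 0.035, "trans": [0, 0, 0.005]}, {"finger_gap": 0.035, "trans": [0, 0, 0.005]}, {"finger_gap": 0.035}]'|grep -E "tcp|force:"
python3 nudge.py '[{"finger_gap": 0.035, "trans": [0, 0, 0.005]}, {"finger_gap": 0.035, "trans": [0, 0, 0.005]}, {"finger_gap": 0.035, "trans": [0, 0, 0.003]}, {"finger_gap": 0.035}]'|grep -E "tcp|force:"
```

```text
tcp_pos: [0.479, 0.0664, 0.1858]
force: [1.0, -0.1, -1.6]
grip_force: 62.9
tcp_pos: [0.4792, 0.0664, 0.1732]
force: [-0.7, 0.2, -1.3]
grip_force: 62.9
```

Past the tabs with no contact. Now past the pressure-plate top (TCP about 0.162).

```bash
python3 nudge.py '[{"finger_gap": 0.035, "trans": [0, 0, 0.005]}, {"finger_gap": 0.035, "trans": [0, 0, 0.004]}, {"finger_gap": 0.035, "trans": [0, 0, 0.003]}, {"finger_gap": 0.035, "trans": [0, 0, 0.002]}, {"finger_gap": 0.035}]'|grep -E "tcp|force:"
python3 nudge.py '[{"finger_gap": 0.035, "trans": [0, 0, 0.002]}, {"finger_gap": 0.035, "trans": [0, 0, 0.002]}, {"finger_gap": 0.035, "trans": [0, 0, 0.002]}, {"finger_gap": 0.035}]'|grep -E "tcp|force:"
```

```text
tcp_pos: [0.4794, 0.0665, 0.1595]
force: [0.2, -0.2, -0.3]
grip_force: 62.9
tcp_pos: [0.4795, 0.0665, 0.1535]
force: [-0.2, 0.0, -1.2]
grip_force: 62.9
```

```bash
python3 nudge.py '[{"finger_gap": 0.035, "trans": [0, 0, 0.005]}, {"finger_gap": 0.035, "trans": [0, 0, 0.006]}, {"finger_gap": 0.035, "trans": [0, 0, 0.006]}, {"finger_gap": 0.035, "trans": [0, 0, 0.006]}, {"finger_gap": 0.035}]'|grep -E "tcp|force:"
python3 nudge.py '[{"finger_gap": 0.035, "trans": [0, 0, 0.006]}, {"finger_gap": 0.035, "trans": [0, 0, 0.006]}, {"finger_gap": 0.035, "trans": [0, 0, 0.006]}, {"finger_gap": 0.035, "trans": [0, 0, 0.006]}, {"finger_gap": 0.035}]'|grep -E "tcp|force:"
```

```text
tcp_pos: [0.4788, 0.0664, 0.1296]
force: [0.9, 0.5, -0.3]
grip_force: 62.9
tcp_pos: [0.4789, 0.0664, 0.1058]
force: [-0.3, -0.4, -1.0]
grip_force: 62.9
```

```bash
python3 nudge.py '[{"finger_gap": 0.035, "trans": [0, 0, 0.004]}, {"finger_gap": 0.035, "trans": [0, 0, 0.002]}, {"finger_gap": 0.035, "trans": [0, 0, 0.001]}, {"finger_gap": 0.035}]'|grep -E "tcp|force:"
python3 nudge.py '[{"finger_gap": 0.035, "trans": [0, 0, 0.001]}, {"finger_gap": 0.035}]'|grep -E "tcp|force:"
```

```text
tcp_pos: [0.4796, 0.0665, 0.0997]
force: [0.3, 0.4, -1.0]
grip_force: 62.9
tcp_pos: [0.4797, 0.0665, 0.0988]
force: [0.7, 0.1, -1.6]
grip_force: 62.9
```

```bash
python3 nudge.py '[{"finger_gap": 0.035, "trans": [0.001, 0, 0]}, {"finger_gap": 0.035, "trans": [0.001, 0, 0]}, {"finger_gap": 0.035, "trans": [0, 0, 0.0007]}, {"finger_gap": 0.035}]'|grep -E "tcp|force:"
python3 nudge.py '[{"finger_gap": 0.035, "trans": [0.0005, 0, 0.0005]}, {"finger_gap": 0.035}]'|grep -E "tcp|force:"
```

```text
tcp_pos: [0.4798, 0.0685, 0.0982]
force: [0.1, -0.4, 0.8]
grip_force: 63.4
tcp_pos: [0.4798, 0.0687, 0.0982]
force: [-1.8, -1.6, 7.1]
grip_force: 64.5
```

```bash
python3 nudge.py '[{"finger_gap": 0.035, "trans": [0, 0, -0.001]}, {"finger_gap": 0.045}, {"finger_gap": 0.06}, {"finger_gap": 0.085}, {"finger_gap": 0.085}]'|grep -E "tcp|force:|wid"
python3 nudge.py '[{"finger_gap": 0.085, "trans": [0, 0, -0.01]}, {"finger_gap": 0.085, "trans": [0, 0, -0.02]}, {"finger_gap": 0.085, "trans": [0, 0, -0.03]}, {"finger_gap": 0.085, "trans": [0, 0, -0.03]}, {"finger_gap": 0.085, "trans": [-0.02, 0, -0.01]}]'|grep -E "tcp|force:|wid"
python3 nudge.py '[{"finger_gap": 0.085, "trans": [-0.04, 0, 0]}, {"finger_gap": 0.085, "trans": [-0.03, 0, 0]}, {"finger_gap": 0.085, "trans": [-0.01, 0, 0]}, {"finger_gap": 0.085}, {"finger_gap": 0.085}]'|grep -E "tcp|force:|wid"
python3 - <<'E'
from h import *
s=optics.get_image("side");t=optics.get_image("top"); 
cv2.imwrite("pics/g6.png",np.hstack([crop(t,172,185,95,60,4.2),crop(s,205,145,60,60,6)[:252]]))
E
```

```text
tcp_pos: [0.4797, 0.0691, 0.0986]
force: [-0.0, -0.6, 0.1]
grip_width: 0.0843
grip_force: 0.0
tcp_pos: [0.4816, 0.0503, 0.2025]
force: [1.0, -0.4, -1.1]
grip_width: 0.0852
grip_force: 0.0
tcp_pos: [0.4795, -0.0304, 0.1988]
force: [-0.6, 0.2, 0.9]
grip_width: 0.0851
grip_force: 0.0
```

View pics/g6.png

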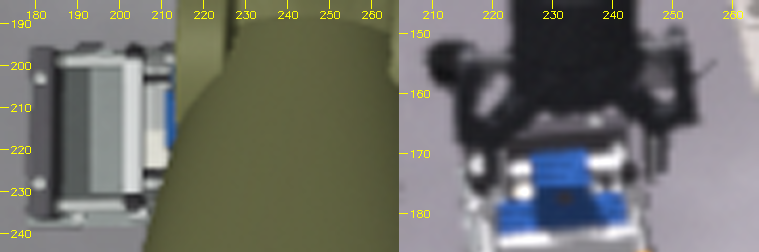

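All three plates stand together in the gap, with their tab tops stacked at about v 170–175. I'll go down over the grip and close on it.

```bash
python3 nudge.py '[{"finger_gap": 0.085, "trans": [0, 0, 0.03]}, {"finger_gap": 0.085, "trans": [0, 0, 0.03]}, {"finger_gap": 0.085, "trans": [0, 0, 0.03]}, {"finger_gap": 0.085, "trans": [0, 0, 0.018]}, {"finger_gap": 0.085, "trans": [0, 0, 0.008]}]'|grep -E "tcp|force:"
python3 nudge.py '[{"finger_gap": 0.085, "trans": [0, 0, 0.003]}, {"finger_gap": 0.085}, {"finger_gap": 0.06}, {"finger_gap": 0.04}, {"finger_gap": 0.015}]'|grep -E "tcp|force:|wid"
python3 nudge.py '[{"finger_gap": 0.015}, {"finger_gap": 0.015}, {"finger_gap": 0.015}, {"finger_gap": 0.015}]'
```

```text
tcp_pos: [0.478, -0.0299, 0.0807]
force: [-0.3, 0.6, 0.1]
grip_force: 0.0
tcp_pos: [0.4801, -0.031, 0.0803]
force: [0.8, 0.2, -0.1]
grip_width: 0.0439
grip_force: 0.0
clock: 33.15
tcp_pos: [0.4799, -0.0311, 0.0802]
tool_rot: [3.141, 0.0, 1.569]
force: [-0.8, -0.6, 6.5]
grip_width: 0.0228
grip_force: 58.6
```

Holding the grip (22.8 mm). Now I'll push towards the cassette.

```bash
python3 nudge.py '[{"finger_gap": 0.015, "trans": [0.001, 0, 0]}, {"finger_gap": 0.015, "trans": [0.001, 0, 0]}, {"finger_gap": 0.015}]'|grep -E "tcp|force:|wid"
python3 nudge.py '[{"finger_gap": 0.015, "trans": [0.001, 0, 0]}, {"finger_gap": 0.015, "trans": [0.0005, 0, 0]}, {"finger_gap": 0.015}]'|grep -E "tcp|force:|wid"
```

```text
tcp_pos: [0.4799, -0.0295, 0.0802]
force: [-1.1, -1.5, 5.5]
grip_width: 0.0227
grip_force: 58.7
tcp_pos: [0.4799, -0.0281, 0.0802]
force: [-1.1, -2.1, 5.1]
grip_width: 0.0227
grip_force: 58.7
```

```bash
python3 nudge.py '[{"finger_gap": 0.015, "trans": [0.001, 0, 0]}, {"finger_gap": 0.015}]'|grep -E "tcp|force:"
python3 nudge.py '[{"finger_gap": 0.015, "trans": [0.001, 0, 0]}, {"finger_gap": 0.015}]'|grep -E "tcp|force:"
python3 nudge.py '[{"finger_gap": 0.015, "trans": [0.0005, 0, 0]}, {"finger_gap": 0.015}]'|grep -E "tcp|force:"
```

```text
tcp_pos: [0.4799, -0.0271, 0.0802]
force: [-1.4, -2.8, 5.9]
grip_force: 58.7
tcp_pos: [0.4799, -0.0262, 0.0802]
force: [-1.4, -2.7, 5.8]
grip_force: 58.7
tcp_pos: [0.4799, -0.0259, 0.0802]
force: [0.2, -3.6, 5.6]
grip_force: 58.7
```

```bash
python3 nudge.py '[{"finger_gap": 0.015, "trans": [0.001, 0, 0]}, {"finger_gap": 0.015}]'|grep -E "tcp|force:"
python3 nudge.py '[{"finger_gap": 0.015, "trans": [0.001, 0, 0]}, {"finger_gap": 0.015}]'|grep -E "tcp|force:"
```

```text
tcp_pos: [0.4799, -0.0253, 0.0802]
force: [-1.2, -4.6, 5.6]
grip_force: 58.7
tcp_pos: [0.4799, -0.0247, 0.0802]
force: [-1.1, -6.1, 5.7]
grip_force: 58.7
```

```bash
for i in 1; do python3 nudge.py '[{"finger_gap": 0.015, "trans": [0.001, 0, 0]}, {"finger_gap": 0.015, "trans": [0.001, 0, 0]}, {"finger_gap": 0.015}]'|grep -E "tcp|force:"; done
python3 nudge.py '[{"finger_gap": 0.015, "trans": [0.001, 0, 0]}, {"finger_gap": 0.015, "trans": [0.001, 0, 0]}, {"finger_gap": 0.015}]'|grep -E "tcp|force:"
```

```text
tcp_pos: [0.4799, -0.0246, 0.0802]
force: [-1.4, -14.0, 5.4]
grip_force: 58.7
tcp_pos: [0.4799, -0.0246, 0.0802]
force: [-1.4, -21.1, 5.2]
grip_force: 58.6
```

```bash
python3 nudge.py '[{"finger_gap": 0.015}, {"finger_gap": 0.015}, {"finger_gap": 0.015}, {"finger_gap": 0.015}, {"finger_gap": 0.015}]' && python3 -c "
from workcell import arm, optics, status, hand_in
print(hand_in())"
```

```text
clock: 35.85
tcp_pos: [0.4799, -0.0246, 0.0802]
tool_rot: [3.141, 0.013, 1.566]
force: [-0.4, -21.0, 5.0]
grip_width: 0.0224
grip_force: 58.6
the job is handed in; nothing more can be done
None
```

I handed the job in with three filler plates upright in the gap, the pack tight after about 6.5 mm of travel and the grip held at about 21 N, which is above your 15 N; the hand-in printed no verdict.

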